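# Fit the ferrule and present the chisel handle

## Robot

A 6-joint arm with a two-finger parallel gripper is mounted at the origin on the work surface. World frame = base frame: x ahead of the robot, y to its left, z up, the work surface at z = 0. Lengths are in m, angles in degrees, forces in N, time in s.
With the tool pointing down it reaches from about 0.325 to 0.9 m from the base axis. Payload 6.1 kg.
Tool frame: the origin (TCP) lies midway between the tips of the shut fingers; the grasp point (between the pads) lies 19 mm behind it; z points along the fingers, y is the line along which they close (so a half turn about z gives the same grasp; the last joint's range is limited). The gripper opens to 87 mm and grips with 3 to 60 N. Pads are 19 mm wide; open, the fingers measure 117 mm over their backs; the gripper's body (75 mm by 190 mm) begins 51 mm behind the grasp point.
Start: joints at [-7.225, 12.628, 87.462, -0, 79.91, -7.225], TCP at [0.625, -0, 0.223] pointing down, gripper open.
Joint ranges: [-170.65, 170.65], [-52.31, 119.04], [5.05, 147.46], [-71.25, 251.25], [11.57, 151.72], [-153.62, 153.62]. Speed limits (degrees/s): [147.25, 147.25, 172.46, 180, 180, 180].

## Interface

Orientations are given as a 3x3 rotation matrix whose columns are the frame's x, y, z axes.
In Python, from plant import robot gives the robot as it stands. The module is installed in compiled form; this text tells all that it offers.
- The arm moves only by the shell command python3 -m inch 'ROWS'. ROWS is JSON, a list of rows, each an object of numbers: "jaw": the finger opening in cm, from 0 to 8.7; "tx", "ty", "tz": the shift along the tool's x, y, z in cm; "ax", "ay", "az": the turn, a rotation vector about the tool's x, y, z in rad. In form: [{"jaw": .., "tx": .., "ty": .., "tz": .., "ax": .., "ay": .., "az": ..}, ...]. A call has 1 to 20 rows; each row is the pose to reach, as a shift and turn from the pose commanded when the call began, along the tool's axes at that moment; what a row does not reach only later rows make up. A row lasts 1/8 s, in which the tool goes at most 62.5 mm and 10.7 degrees, less where a joint would pass 70% of its speed; a pose out of reach is approached as far as the arm can. A call with a gripper value outside its range is refused whole. The fingers move at their own pace and stop on an object; the grip force is fixed at half the most. Time passes only in rows, so rows that repeat a pose let the fingers close. It gives the time, the measured TCP pose, the force, the opening and the grip force at its end, in the units of the state.
- robot.read_state(): the state, without advancing time (a new reading comes with each control period).
- robot.snapshot(name): name is "scene" or "side" or "wrist"; returns a dict with "image" (400x640x3 uint8, red, green, blue), "range_z" (400x640 float32, m along the optical axis (not along the pixel's ray), 0 where there is no reading), "intrinsics" (3x3 intrinsics, pixels), "pose" (4x4, takes a point from camera to world coordinates); the wrist camera has in their place "T_tool_cam" (4x4, takes a point from camera to tool coordinates, whose origin is the TCP and whose axes are the flange's). Camera axes: x right, y down, z forward; pixel columns grow to the right and rows downward; lengths in m; the calibration is good to about 2 mm. A picture is of the moment at which its call begins: read the wrist's pose just before it.
- robot.hand_in(): hands the job in; it is judged then, once.
The state is a dict: "t": time; "joints": joint angles; "joint_vel": joint speeds; "joint_torque": joint torques, N m; "eef_pos": TCP position; "tcp_rot": TCP orientation; "contact_force": force on the tool from outside, world axes, zero at the start; "ft_torque": the same for the moment, N m; "opening": opening from 0.0 (shut) to 1.0 (fully open); "grip_force": force on a finger pad.
Only numpy, scipy, OpenCV 4.12 (cv2) and the standard library are available. Lean on these libraries where they do the work, as an engineer would, in place of code of your own. Each camera call takes 0.05 s, during which the arm holds its last target. There are 200 camera calls.

## Task

Slip the brass ferrule over the tenon of the pale wooden chisel handle while the handle stands in its block, until it rests fully on the shoulder, and let go of it. Then grip the handle by its wood (not by the ferrule), draw it out of the block and lean it halfway over, about 45 degrees, ferrule end still uppermost, with its lower end at least 15 cm above the bench; finish while holding it still like that with the ferrule home. Leave the other handles and ferrules, the mallet and the offcut where they are.

Things in the scene. Friction and masses are not known exactly. Their poses are not given: they have to be found in the camera images.
- handle: loose turned chisel handle of pale wood, about 75 g, standing in a hole of the block. Origin at the centre of its foot, z along it to the tenon. Foot 28 mm diameter up to z = 50 mm, straight grip of 32 mm from z = 56 to 100 mm, tapering to 25 mm at the shoulder at z = 110 mm; then the tenon, 17 mm diameter, to z = 130 mm, its last 6 mm tapered to 11 mm.
- handle_shoulder (a point): centre of the pale handle's shoulder, at the root of its tenon, where the ferrule's lower rim must rest; axes as the handle's. While the handle stands in the block this is 125 mm above the bench, its foot 15 mm, and the lowest 40 mm of the handle are inside the hole.
- ferrule: loose brass tube, 25 mm outside diameter, 19 mm bore, 22 mm high, about 40 g, standing upright on the green mat; origin at the centre of its lower rim, z along its axis. It goes loosely (1 mm all round) over the tenon and then stands 2 mm above the tenon's end.
- block: fixed dark wooden block, 85 x 245 x 55 mm high, origin at the centre of its underside, its long side along its y; three blind holes of 30 mm diameter, 40 mm deep, at y = -80, 0 and 80 mm, one holding the pale handle and two the dark ones (which is where varies)
- mat: fixed green cutting mat on the bench, 110 x 240 x 4 mm thick, long side along its y; origin at the centre of its underside. The three ferrules stand on it in a row along its y, about 70 mm apart, in any order.
- dark_handle_1: finished dark-wood chisel handle standing in the block, same shape and height as the pale one but with a solid steel cap instead of the tenon; origin at the centre of its foot. Leave alone.
- dark_handle_2: finished dark-wood chisel handle standing in the block, same shape and height as the pale one but with a solid steel cap instead of the tenon; origin at the centre of its foot. Leave alone.
- copper_ferrule: small copper ferrule on the mat, 19 mm outside, 13 mm bore, 16 mm high; too small for the tenon; origin at the centre of its lower rim. Leave alone.
- steel_ferrule: wide dark steel ferrule on the mat, 33 mm outside, 26 mm bore, 16 mm high; too wide; origin at the centre of its lower rim. Leave alone.
- mallet: square-headed wooden mallet lying on the bench to the robot's left, head 70 x 120 x 85 mm high at the origin (centre of its underside), handle 190 mm towards its -x; leave alone
- offcut: pale wood offcut 90 x 50 x 30 mm lying on the bench to the robot's right; leave alone
There are look-alikes about, which are no part of the job. Leave any turquoise look-alike of the handle alone.

How it is judged (in metres and radians):
On the way:
1. the brass ferrule rests on the shoulder of the handle standing in the block, and the fingers are off it (distance between ferrule and handle_shoulder below 0.005 m and angle between the z axis of ferrule and the z axis of handle, either way round below 0.15 rad and angle between handle's own z axis and vertical below 0.15 rad and distance of handle from where it was at the start of the episode below 0.02 m and contact force between the fingers and ferrule below 0.1 N), for 0.2 s.
At the end, for the whole second after the job is handed in: Fingers grip the still handle by its wood, clear of the block, leaning 33-57 degrees from upright, ferrule end up, foot over 14 cm above the bench; ferrule on the tenon within 5 mm of the shoulder, untouched; other handles, ferrules, mallet, offcut within 3 cm of their start (distance between ferrule and handle_shoulder below 0.005 m and angle between the z axis of ferrule and the z axis of handle, either way round below 0.15 rad and angle between handle's own z axis and vertical between 0.58 and 1 rad and height (world z) of handle above 0.14 m and linear speed of handle below 0.03 m/s and angular speed of handle below 0.2 rad/s and contact force between the fingers and handle above 1 N and contact force between the fingers and ferrule below 0.5 N and contact force between handle and block below 0.1 N and distance of each of dark_handle_1, dark_handle_2, copper_ferrule, steel_ferrule, mallet, offcut from where it was at the start of the episode below 0.03 m); the arm keeps its last pose, push and grip.
It fails at once if another handle or ferrule, the mallet or the offcut is shifted by more than 3 cm (distance of any of dark_handle_1, dark_handle_2, copper_ferrule, steel_ferrule, mallet, offcut from where it was at the start of the episode above 0.03 m).
It also fails if it takes over 56 s, if anything falls off the work surface, if the arm or the gripper's body presses on something with over 40 N, if the wrist force passes 120 N, or if a joint passes its speed limit or range.

## Working session

There is one attempt and no reset: what is moved stays moved. The work goes in short steps, Python scripts to look and compute and a shell command to move; the robot and the scene stay as the last step left them, time stands still between calls to the robot, and variables do not carry over. Pictures are saved under pics/ and viewed, at most 10 in all, crops included, and the job is handed in when it is done.

```bash
mkdir -p pics; cat > h.py <<'E'
import numpy as np, cv2
from plant import robot
def snap(n,f=None):
    s=robot.read_state(); d=robot.snapshot(n)
    if n=="wrist":
        T=np.eye(4);T[:3,:3]=np.array(s["tcp_rot"]);T[:3,3]=s["eef_pos"];d["P"]=T@np.array(d["T_tool_cam"])
    else: d["P"]=np.array(d["pose"])
    if f: cv2.imwrite("pics/"+f,d["image"][:,:,::-1])
    K=np.array(d["intrinsics"]);z=d["range_z"];v,u=np.mgrid[:z.shape[0],:z.shape[1]]
    c=np.stack([(u-K[0,2])/K[0,0]*z,(v-K[1,2])/K[1,1]*z,z],-1)
    d["xyz"]=c@d["P"][:3,:3].T+d["P"][:3,3]; d["xyz"][z==0]=np.nan
    return d
E
python3 - <<'E'
from h import *
s=robot.read_state();print(s)
for n in("scene","side","wrist"):
    d=snap(n,n+"0.png");np.savez("/tmp/"+n,xyz=d["xyz"],im=d["image"]);print(n,d["P"].round(3).tolist())
a=[cv2.imread(f"pics/{n}0.png") for n in("scene","wrist")]
E
```

```text
{'t': 0.0, 'joints': array([-7.22672659e+00,  1.26742656e+01,  8.75257138e+01, -8.05466637e-04,
        7.99096030e+01, -7.22384033e+00]), 'joint_vel': array([-0.11556903, -0.00642711, -0.06602218,  0.06414802, -0.07907864,
        0.04584924]), 'joint_torque': array([-1.67445501e-05, -4.94609964e+01, -3.87383544e+01,  6.99962187e-02,
        5.70271199e-02, -1.42064664e-04]), 'eef_pos': array([6.24384118e-01, 5.06295091e-05, 2.21448276e-01]), 'tcp_rot': array([[ 4.81138955e-05,  9.99998196e-01, -1.89912031e-03],
       [ 9.99999973e-01, -4.76831395e-05,  2.26863325e-04],
       [ 2.26772360e-04, -1.89913118e-03, -9.99998171e-01]]), 'contact_force': array([ 0.43541935,  0.43814593, -0.40681445]), 'ft_torque': array([ 0.07945924,  0.04095441, -0.01541341]), 'grip_force': 0.0, 'opening': 1.000062290368935}
scene [[0.493, 0.657, -0.571, 1.331], [0.87, -0.362, 0.335, -0.498], [0.014, -0.662, -0.75, 1.162], [0.0, 0.0, 0.0, 1.0]]
side [[0.902, -0.224, 0.368, -0.005], [-0.431, -0.493, 0.756, -1.047], [0.012, -0.841, -0.541, 0.834], [0.0, 0.0, 0.0, 1.0]]
wrist [[1.0, 0.0, -0.002, 0.626], [-0.001, -0.954, -0.3, 0.082], [-0.002, 0.3, -0.954, 0.384], [0.0, 0.0, 0.0, 1.0]]
```

View pics/scene0.png

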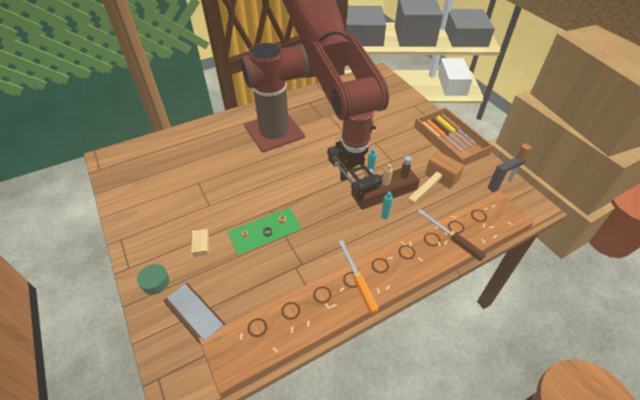

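View pics/wrist0.png

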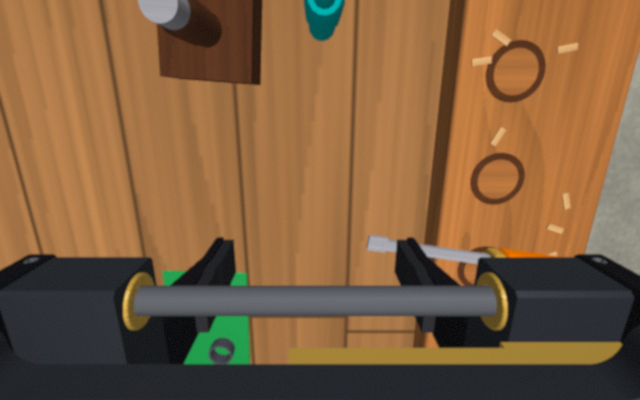

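The scene view shows the mat with three ferrules near (265,230): orange ones at (245,234) and (282,219), the steel one at (267,232). The block is near (385,190), with the pale handle at about (388,175), a dark one at (407,167), and turquoise look-alikes at (372,158) and (387,205). Next I'll look at enlarged crops and depth.

```bash
python3 - <<'E'
import numpy as np,cv2
im={n:np.load(f"/tmp/{n}.npz") for n in("scene","side")}
s=im["scene"]; a=s["im"][130:260,220:440,::-1]
b=im["side"]["im"][:,:,::-1]
cv2.imwrite("pics/c1.png",np.vstack([cv2.resize(a,(780,461),interpolation=cv2.INTER_CUBIC)]))
cv2.imwrite("pics/side.png",b)
x=s["xyz"];I=s["im"].astype(int)
g=(I[...,1]>I[...,0]+40)&(I[...,1]>I[...,2]+40)&(abs(x[...,2])<.02)&(x[...,0]>.2)&(np.abs(x[...,1])<.6)
g[:, :200]=0
p=x[g];print("mat",len(p),p.mean(0));print(cv2.minAreaRect(p[:,:2].astype(np.float32)))
for v,u in((234,245),(232,267),(219,282),(175,388),(165,388),(158,407),(175,372)):print(u,v,x[v,u].round(3),I[v,u])
for lo,hi in((.045,.065),(.005,.05),(.07,.16)):
    m=(x[...,2]>lo)&(x[...,2]<hi)&(np.arange(640)>340)&(np.arange(640)<425)&(np.arange(400)[:,None]>140)&(np.arange(400)[:,None]<215)
    print(lo,m.sum(),np.nanmedian(x[m],0))
    if lo==.045:print(cv2.minAreaRect(x[m][:,:2].astype(np.float32)))
E
```

```text
mat 1508 [ 0.47792696 -0.26099094  0.00323476]
((0.4745755195617676, -0.25529035925865173), (0.23873211443424225, 0.11347631365060806), 88.64591217041016)
245 234 [ 0.476 -0.327  0.024] [183 131  90]
267 232 [ 0.491 -0.253  0.005] [ 89 175 102]
282 219 [ 0.466 -0.184  0.007] [173 147  83]
388 175 [0.546 0.207 0.112] [152 126  92]
388 165 [0.527 0.216 0.142] [215 177 128]
407 158 [0.531 0.297 0.143] [192 191 193]
372 175 [0.691 0.017 0.335] [75 72 70]
0.045 873 [0.5592808  0.24971894 0.0537208 ]
((0.5675734281539917, 0.2260233759880066), (0.2238210141658783, 0.22646914422512054), 50.5297966003418)
0.005 616 [0.56932846 0.22079629 0.03123905]
0.07 527 [0.53980723 0.21191864 0.10710057]
```

View pics/c1.png

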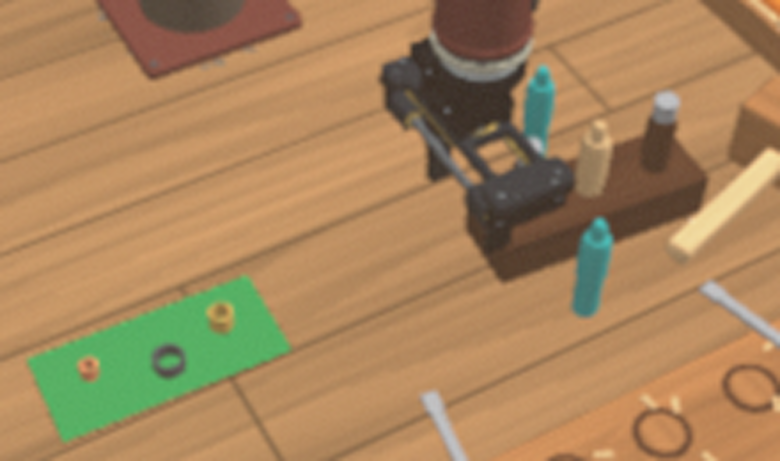

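View pics/side.png

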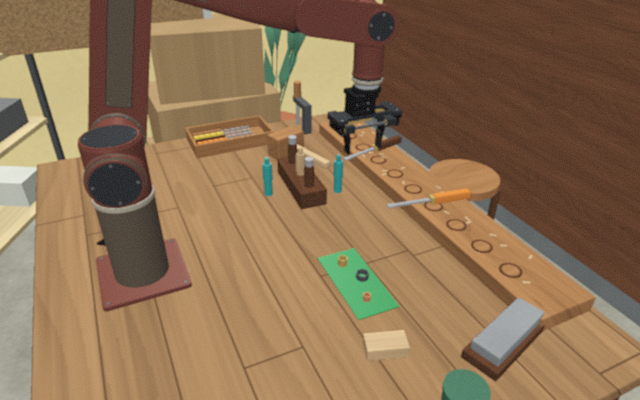

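Brass ferrule is at about (0.467,-0.184) on the mat. The pale handle is in the middle hole at about (0.53,0.21), matching heights 0.142–0.145. I'll go above the ferrule, offset so the wrist camera sees it.

```bash
python3 -m inch '[{"jaw":8.7,"tx":-6,"ty":-4},{"jaw":8.7,"tx":-12,"ty":-8},{"jaw":8.7,"tx":-18,"ty":-12},{"jaw":8.7,"tx":-23,"ty":-15.5},{"jaw":8.7,"tx":-23,"ty":-15.5},{"jaw":8.7,"tx":-23,"ty":-15.5},{"jaw":8.7,"tx":-23,"ty":-15.5}]'
python3 - <<'E'
from h import *
s=robot.read_state();print(s["eef_pos"],s["t"])
# with the arm out of the way, re-measure block/handles from scene+side, ferrule from wrist
w=snap("wrist","w1.png");np.savez("/tmp/w1",xyz=w["xyz"],im=w["image"],P=w["P"],K=w["intrinsics"])
x=w["xyz"]
m=(x[...,2]>.02)&(x[...,2]<.035)&(np.arange(400)[:,None]<240)
n,l,st,c=cv2.connectedComponentsWithStats(m.astype(np.uint8))
for i in range(1,n):
    if st[i,4]>60: q=x[l==i];print(st[i],c[i].round(),np.median(q,0).round(4),cv2.minEnclosingCircle(q[:,:2].astype(np.float32)))
for n in("scene","side"):
    d=snap(n);x=d["xyz"];I=d["image"].astype(int)
    m=(x[...,2]>.06)&(x[...,2]<.17)&(x[...,0]>.35)&(x[...,0]<.75)&(x[...,1]>.05)&(x[...,1]<.45)
    k,l,st,c=cv2.connectedComponentsWithStats(m.astype(np.uint8))
    for i in range(1,k):
        if st[i,4]>30:
            q=x[l==i];print(n,st[i],q.mean(0).round(3),q.min(0).round(3),q.max(0).round(3),I[l==i].mean(0).round())
    b=(x[...,2]>.049)&(x[...,2]<.059)&(x[...,0]>.4)&(x[...,0]<.65)&(x[...,1]>.05)&(x[...,1]<.38)
    print(cv2.minAreaRect(x[b][:,:2].astype(np.float32)))
E
```

```text
[6.24517751e-01 2.41094666e-05 2.21666699e-01] 0.15
[255   0   4  84 220] [256.  40.] [0.5679 0.1335 0.0272] ((0.5679750442504883, 0.13210543990135193), 0.03775761276483536)
[ 428    0   33  240 1289] [445. 116.] [0.7608 0.0643 0.0276] ((0.760918140411377, 0.04457392916083336), 0.12519432604312897)
[308  26  26  12  62] [320.  34.] [0.631  0.1394 0.0266] ((0.6309614777565002, 0.14521434903144836), 0.012412207201123238)
scene [367 149   9  17 119] [0.426 0.216 0.095] [0.405 0.204 0.061] [0.437 0.236 0.131] [ 81. 135. 126.]
scene [427 155  28  24 279] [0.577 0.432 0.077] [0.515 0.407 0.06 ] [0.642 0.45  0.092] [158. 112.  75.]
scene [400 156  11  22 168] [0.541 0.289 0.11 ] [0.523 0.275 0.061] [0.553 0.31  0.149] [112.  94.  81.]
scene [382 164  10  21 145] [0.536 0.209 0.105] [0.519 0.196 0.06 ] [0.547 0.226 0.147] [162. 133.  97.]
scene [382 192  10  18 136] [0.636 0.141 0.096] [0.617 0.13  0.06 ] [0.647 0.157 0.134] [ 75. 132. 125.]
((0.5787853002548218, 0.23601508140563965), (0.2557106614112854, 0.22476162016391754), 49.62936782836914)
side [271 131  43  55 950] [0.534 0.265 0.101] [0.507 0.123 0.06 ] [0.64  0.45  0.151] [127. 102.  79.]
side [333 154  10  24 195] [0.625 0.145 0.095] [0.611 0.132 0.06 ] [0.643 0.168 0.133] [ 63. 134. 127.]
side [343 154  13   6  36] [0.719 0.245 0.063] [0.697 0.234 0.06 ] [0.748 0.257 0.067] [166. 161. 158.]
side [262 157  11  24 197] [0.416 0.219 0.095] [0.403 0.206 0.06 ] [0.435 0.237 0.135] [ 64. 136. 129.]
((0.5490248799324036, 0.23065145313739777), (0.25529006123542786, 0.24654754996299744), 29.64630699157715)$[0]: bad value
```

View pics/w1.png

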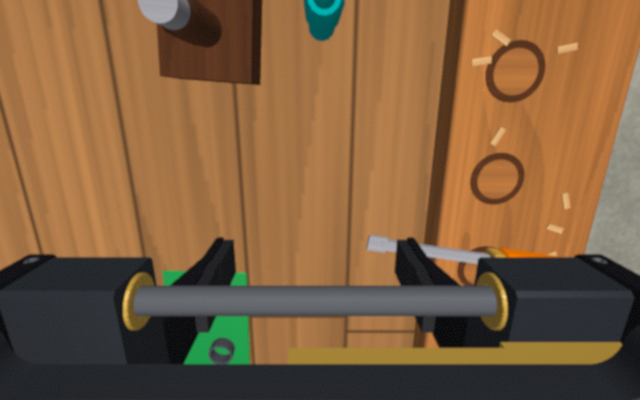

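The move was refused because every key is needed in each row, so the picture is unchanged from the start view. I'll send full rows.

```bash
python3 -m inch '[{"jaw":8.7,"tx":-5,"ty":-3.5,"tz":0,"ax":0,"ay":0,"az":0},{"jaw":8.7,"tx":-10,"ty":-7,"tz":0,"ax":0,"ay":0,"az":0},{"jaw":8.7,"tx":-15,"ty":-10.5,"tz":0,"ax":0,"ay":0,"az":0},{"jaw":8.7,"tx":-20,"ty":-14,"tz":0,"ax":0,"ay":0,"az":0},{"jaw":8.7,"tx":-23,"ty":-15.5,"tz":0,"ax":0,"ay":0,"az":0},{"jaw":8.7,"tx":-23,"ty":-15.5,"tz":0,"ax":0,"ay":0,"az":0},{"jaw":8.7,"tx":-23,"ty":-15.5,"tz":0,"ax":0,"ay":0,"az":0},{"jaw":8.7,"tx":-23,"ty":-15.5,"tz":0,"ax":0,"ay":0,"az":0}]'
cat > f.py <<'E'
from h import *
s=robot.read_state();print(s["eef_pos"],s["t"])
w=snap("wrist","w2.png")
x=w["xyz"]
m=(x[...,2]>.012)&(x[...,2]<.035)&(np.arange(400)[:,None]<250)&(abs(x[...,0]-.47)<.1)
n,l,st,c=cv2.connectedComponentsWithStats(m.astype(np.uint8))
for i in range(1,n):
    if st[i,4]>60: q=x[l==i];q=q[q[:,2]>np.percentile(q[:,2],90)-.004];print(st[i],c[i].round(),np.median(q,0).round(4),cv2.minEnclosingCircle(q[:,:2].astype(np.float32)),w["image"][l==i].mean(0).round())
for n in("scene","side"):
    d=snap(n);x=d["xyz"];I=d["image"].astype(int)
    m=(x[...,2]>.06)&(x[...,2]<.17)&(x[...,0]>.35)&(x[...,0]<.75)&(x[...,1]>.05)&(x[...,1]<.39)
    k,l,st,c=cv2.connectedComponentsWithStats(m.astype(np.uint8))
    for i in range(1,k):
        if st[i,4]>30:
            q=x[l==i];print(n,st[i],q.mean(0).round(3),q.min(0).round(3),q.max(0).round(3),I[l==i].mean(0).round())
E
python3 f.py
```

```text
t: 1.3
eef_pos: [0.4705, -0.229, 0.2225]
tcp_rot: [[-0.002, 1.0, 0.0], [1.0, 0.002, 0.0], [0.0, 0.0, -1.0]]
contact_force: [0.8, 0.9, -0.1]
opening: 0.999
grip_force: 0.0
[ 0.47054952 -0.22895286  0.22247509] 1.3
[307 121  23  24 229] [318. 133.] [ 0.4749 -0.1846  0.0261] ((0.47475993633270264, -0.18486055731773376), 0.012514007277786732) [169. 145.  60.]
[323 176  28  29 311] [336. 190.] [ 0.4962 -0.2503  0.02  ] ((0.4962249994277954, -0.2508767247200012), 0.016608286648988724) [66. 81. 76.]
[305 240  15  10  91] [312. 244.] [ 0.4683 -0.3175  0.0197] ((0.46829795837402344, -0.32259535789489746), 0.008742546662688255) [176. 112.  67.]
scene [367 149   9  17 119] [0.426 0.216 0.096] [0.408 0.203 0.06 ] [0.44  0.233 0.131] [ 84. 133. 124.]
scene [400 156  11  22 167] [0.541 0.289 0.11 ] [0.521 0.277 0.061] [0.552 0.313 0.152] [111.  93.  80.]
scene [382 164  10  21 146] [0.536 0.209 0.105] [0.519 0.197 0.061] [0.547 0.236 0.146] [161. 131.  96.]
scene [363 169  10  22 170] [0.53  0.13  0.111] [0.512 0.117 0.06 ] [0.541 0.149 0.151] [112.  94.  82.]
scene [382 192  10  18 135] [0.635 0.141 0.096] [0.614 0.129 0.06 ] [0.646 0.159 0.132] [ 75. 130. 123.]
side [287 135  27  52 657] [0.524 0.215 0.107] [0.506 0.121 0.06 ] [0.549 0.317 0.152] [125. 103.  84.]
side [262 157  11  24 195] [0.416 0.218 0.095] [0.402 0.208 0.06 ] [0.434 0.238 0.135] [ 67. 141. 134.]
```

View pics/w2.png

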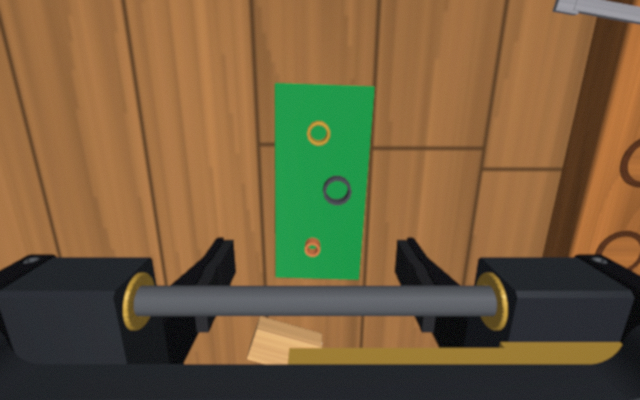

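The wrist view shows the brass ferrule at (318,133). It measures (0.4748,-0.1848), top z 0.026, radius 12.5 mm, which all matches the given sizes. The steel one is at (336,190) and the copper one at (312,244). Going down to grip with the tips 3 mm above the mat.

```bash
python3 -m inch '[{"jaw":8.7,"tx":3.5,"ty":0.4,"tz":2,"ax":0,"ay":0,"az":0},{"jaw":8.7,"tx":4.5,"ty":0.48,"tz":6,"ax":0,"ay":0,"az":0},{"jaw":8.7,"tx":4.5,"ty":0.48,"tz":11,"ax":0,"ay":0,"az":0},{"jaw":8.7,"tx":4.5,"ty":0.48,"tz":15,"ax":0,"ay":0,"az":0},{"jaw":7,"tx":4.5,"ty":0.48,"tz":18,"ax":0,"ay":0,"az":0},{"jaw":6,"tx":4.5,"ty":0.48,"tz":20,"ax":0,"ay":0,"az":0},{"jaw":5,"tx":4.5,"ty":0.48,"tz":21.6,"ax":0,"ay":0,"az":0},{"jaw":4,"tx":4.5,"ty":0.48,"tz":21.6,"ax":0,"ay":0,"az":0},{"jaw":3,"tx":4.5,"ty":0.48,"tz":21.6,"ax":0,"ay":0,"az":0},{"jaw":2.0,"tx":4.5,"ty":0.48,"tz":21.6,"ax":0,"ay":0,"az":0},{"jaw":1.5,"tx":4.5,"ty":0.48,"tz":21.6,"ax":0,"ay":0,"az":0},{"jaw":1.5,"tx":4.5,"ty":0.48,"tz":21.6,"ax":0,"ay":0,"az":0},{"jaw":1.5,"tx":4.5,"ty":0.48,"tz":21.6,"ax":0,"ay":0,"az":0}]'
```

```text
t: 3.08
eef_pos: [0.4751, -0.1852, 0.007]
tcp_rot: [[0.0, 1.0, 0.001], [1.0, -0.0, -0.0], [-0.0, 0.001, -1.0]]
contact_force: [-1.2, 0.5, 3.1]
opening: 0.278
grip_force: 30.0
```

The ferrule is held: opening 24.2 mm, 30 N. Lifting and travelling to a look-out just short of the handle.

```bash
python3 -m inch '[{"jaw":1.5,"tx":0,"ty":0,"tz":-3,"ax":0,"ay":0,"az":0},{"jaw":1.5,"tx":0,"ty":0,"tz":-8,"ax":0,"ay":0,"az":0},{"jaw":1.5,"tx":2,"ty":0,"tz":-13,"ax":0,"ay":0,"az":0},{"jaw":1.5,"tx":6,"ty":1,"tz":-17,"ax":0,"ay":0,"az":0},{"jaw":1.5,"tx":10,"ty":2,"tz":-20,"ax":0,"ay":0,"az":0},{"jaw":1.5,"tx":15,"ty":3,"tz":-21.3,"ax":0,"ay":0,"az":0},{"jaw":1.5,"tx":20,"ty":4,"tz":-21.3,"ax":0,"ay":0,"az":0},{"jaw":1.5,"tx":25,"ty":5,"tz":-21.3,"ax":0,"ay":0,"az":0},{"jaw":1.5,"tx":30,"ty":5.5,"tz":-21.3,"ax":0,"ay":0,"az":0},{"jaw":1.5,"tx":33.5,"ty":5.5,"tz":-21.3,"ax":0,"ay":0,"az":0},{"jaw":1.5,"tx":34.5,"ty":5.5,"tz":-21.3,"ax":0,"ay":0,"az":0},{"jaw":1.5,"tx":34.5,"ty":5.5,"tz":-21.3,"ax":0,"ay":0,"az":0},{"jaw":1.5,"tx":34.5,"ty":5.5,"tz":-21.3,"ax":0,"ay":0,"az":0}]'
python3 - <<'E'
from h import *
s=robot.read_state();print(s["eef_pos"],s["t"],s["opening"])
w=snap("wrist","w3.png");x=w["xyz"]
m=(x[...,2]>.137)&(x[...,2]<.155)&(x[...,1]>.17)&(abs(x[...,0]-.53)<.05)
n,l,st,c=cv2.connectedComponentsWithStats(m.astype(np.uint8))
for i in range(1,n):
    if st[i,4]>20:
        q=x[l==i];q=q[q[:,2]>np.percentile(q[:,2],80)-.0015];print(st[i],c[i].round(),np.median(q,0).round(4),cv2.minEnclosingCircle(q[:,:2].astype(np.float32)),w["image"][l==i].mean(0).round())
m=(x[...,2]>.06)&(x[...,2]<.118)&(x[...,1]>.17)&(x[...,1]<.25)&(abs(x[...,0]-.53)<.04)
q=x[m];print("grip",len(q),q.min(0),q.max(0))
E
```

```text
t: 4.7
eef_pos: [0.5298, 0.1588, 0.2194]
tcp_rot: [[0.001, 1.0, -0.0], [1.0, -0.001, -0.001], [-0.001, -0.0, -1.0]]
contact_force: [-0.5, -0.2, -0.4]
opening: 0.276
grip_force: 30.0
[0.52984467 0.15882995 0.21940028] 4.7 0.27645995178787525
[306   0  40  24 740] [325.  10.] [0.5376 0.2935 0.1471] ((0.5378272533416748, 0.2979576587677002), 0.012262554839253426) [181. 180. 187.]
[305 115  23  25 433] [316. 127.] [0.5319 0.2194 0.1451] ((0.5318868160247803, 0.2194250077009201), 0.006459920667111874) [214. 172. 116.]
grip 158 [0.51614563 0.2039208  0.07439665] [0.54692537 0.23524182 0.11798339]
```

View pics/w3.png

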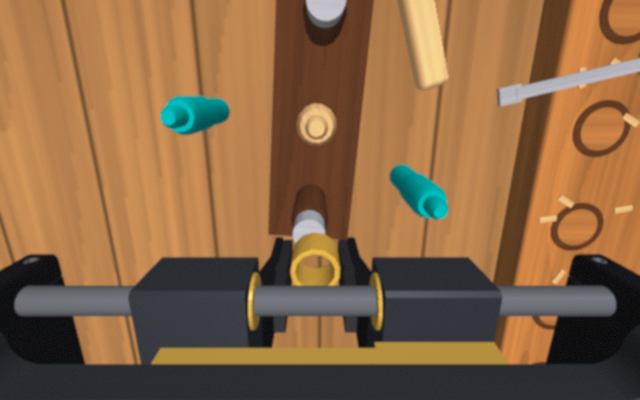

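The wrist view shows the tenon top at (316,127), measuring (0.532,0.219,0.145) with the expected 11 mm tip. The held ferrule is at (315,265), upright. I'll measure the ferrule in the hand with the same camera so the calibration errors cancel.

```bash
python3 - <<'E'
from h import *
s=robot.read_state();p=s["eef_pos"]
w=snap("wrist");x=w["xyz"]-p;I=w["image"].astype(int)
v,u=np.mgrid[:400,:640]
m=(I[...,0]>I[...,2]+60)&(v>230)&(v<286)&(u>285)&(u<345)&(abs(x[...,2]-.019)<.012)
q=x[m];print(m.sum(),q.min(0).round(4),q.max(0).round(4))
t=q[q[:,2]>np.percentile(q[:,2],95)-.002];print(t.mean(0),cv2.minEnclosingCircle(t[:,:2].astype(np.float32)), t[:,1].min(),t[:,1].max())
E
```

```text
1440 [-0.0111 -0.0096  0.007 ] [0.0132 0.0132 0.0243]
[0.00133583 0.00433869 0.01920046] ((0.0012618378968909383, 0.0009527205838821828), 0.012640423141419888) -0.0070952620861905735 0.013234848560708834
```

```bash
python3 -m inch '[{"jaw":1.5,"tx":3,"ty":0.05,"tz":0,"ax":0,"ay":0,"az":0},{"jaw":1.5,"tx":5.0,"ty":0.08,"tz":1,"ax":0,"ay":0,"az":0},{"jaw":1.5,"tx":5.85,"ty":0.08,"tz":3,"ax":0,"ay":0,"az":0},{"jaw":1.5,"tx":5.85,"ty":0.08,"tz":5,"ax":0,"ay":0,"az":0},{"jaw":1.5,"tx":5.85,"ty":0.08,"tz":6.4,"ax":0,"ay":0,"az":0},{"jaw":1.5,"tx":5.85,"ty":0.08,"tz":6.4,"ax":0,"ay":0,"az":0},{"jaw":1.5,"tx":5.85,"ty":0.08,"tz":6.4,"ax":0,"ay":0,"az":0},{"jaw":1.5,"tx":5.85,"ty":0.08,"tz":6.4,"ax":0,"ay":0,"az":0}]'
python3 - <<'E'
from h import *
print(robot.read_state()["eef_pos"])
w=snap("wrist");a=w["image"][200:330,240:400,::-1]
b=[snap(n)["image"][...,::-1] for n in("scene","side")]
c=[cv2.resize(i,(390,390),interpolation=cv2.INTER_CUBIC) for i in (b[0][130:200,350:420],b[1][130:200,265:335])]
cv2.imwrite("pics/p1.png",np.hstack(c+[]))
E
```

```text
t: 5.8
eef_pos: [0.5313, 0.2185, 0.1566]
tcp_rot: [[0.0, 1.0, 0.002], [1.0, -0.0, 0.0], [0.0, 0.002, -1.0]]
contact_force: [-0.3, -0.5, -0.2]
opening: 0.278
grip_force: 30.0
[0.53134457 0.21847915 0.15658638]
```

View pics/p1.png

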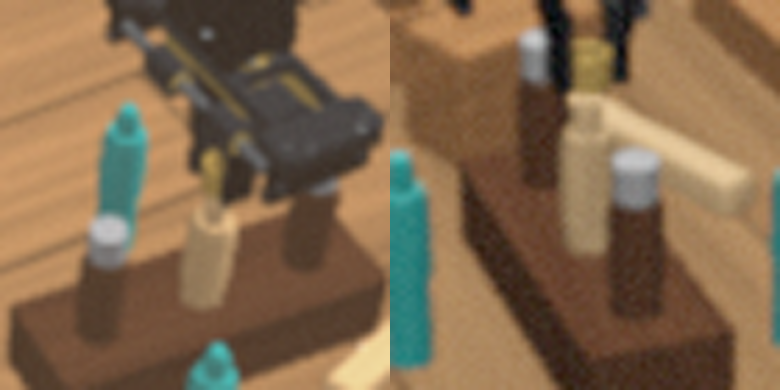

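Both views (scene left, side right) show the ferrule straight above the tenon. Lowering part way and checking the force.

```bash
python3 -m inch '[{"jaw":1.5,"tx":0,"ty":0,"tz":0.5,"ax":0,"ay":0,"az":0},{"jaw":1.5,"tx":0,"ty":0,"tz":0.9,"ax":0,"ay":0,"az":0},{"jaw":1.5,"tx":0,"ty":0,"tz":1.3,"ax":0,"ay":0,"az":0},{"jaw":1.5,"tx":0,"ty":0,"tz":1.6,"ax":0,"ay":0,"az":0},{"jaw":1.5,"tx":0,"ty":0,"tz":1.6,"ax":0,"ay":0,"az":0},{"jaw":1.5,"tx":0,"ty":0,"tz":1.6,"ax":0,"ay":0,"az":0}]'
```

```text
t: 6.7
eef_pos: [0.5307, 0.2185, 0.1397]
tcp_rot: [[0.0, 1.0, 0.0], [1.0, -0.0, 0.0], [0.0, 0.0, -1.0]]
contact_force: [0.2, 0.4, -0.1]
opening: 0.277
grip_force: 30.0
```

No force with the tenon about 8 mm inside the ferrule. Carrying on to the shoulder.

```bash
python3 -m inch '[{"jaw":1.5,"tx":0,"ty":0,"tz":0.3,"ax":0,"ay":0,"az":0},{"jaw":1.5,"tx":0,"ty":0,"tz":0.6,"ax":0,"ay":0,"az":0},{"jaw":1.5,"tx":0,"ty":0,"tz":0.9,"ax":0,"ay":0,"az":0},{"jaw":1.5,"tx":0,"ty":0,"tz":1.1,"ax":0,"ay":0,"az":0},{"jaw":1.5,"tx":0,"ty":0,"tz":1.1,"ax":0,"ay":0,"az":0},{"jaw":1.5,"tx":0,"ty":0,"tz":1.1,"ax":0,"ay":0,"az":0}]'
```

```text
t: 7.45
eef_pos: [0.5306, 0.2185, 0.1286]
tcp_rot: [[0.0, 1.0, 0.0], [1.0, -0.0, -0.0], [-0.0, 0.0, -1.0]]
contact_force: [0.1, -0.3, -0.4]
opening: 0.273
grip_force: 30.0
```

```bash
python3 -m inch '[{"jaw":3,"tx":0,"ty":0,"tz":0,"ax":0,"ay":0,"az":0},{"jaw":4.5,"tx":0,"ty":0,"tz":0,"ax":0,"ay":0,"az":0},{"jaw":6,"tx":0,"ty":0,"tz":0,"ax":0,"ay":0,"az":0},{"jaw":6,"tx":0,"ty":0,"tz":0,"ax":0,"ay":0,"az":0},{"jaw":6,"tx":0,"ty":0,"tz":0,"ax":0,"ay":0,"az":0},{"jaw":6,"tx":0,"ty":0,"tz":0,"ax":0,"ay":0,"az":0}]'
python3 - <<'E'
from h import *
b=[snap(n) for n in("scene","side")]
for d,(u0,u1) in zip(b,((375,400),(285,315))):
    x=d["xyz"];I=d["image"].astype(int)
    m=np.zeros(x.shape[:2],bool);m[130:200,u0:u1]=1
    m&=(x[...,2]>.06)&(x[...,2]<.17)&(abs(x[...,0]-.531)<.025)&(abs(x[...,1]-.218)<.025)
    q=x[m];br=m&(I[...,0]>I[...,2]*2);print(m.sum(),q[:,2].max(),br.sum(),x[br].min(0),x[br].max(0))
b=[d["image"][...,::-1] for d in b]
c=[cv2.resize(i,(390,390),interpolation=cv2.INTER_CUBIC) for i in (b[0][140:190,365:415],b[1][140:190,275:325])]
cv2.imwrite("pics/p2.png",np.hstack(c))
E
```

```text
t: 8.2
eef_pos: [0.5306, 0.2185, 0.1285]
tcp_rot: [[-0.0, 1.0, -0.0], [1.0, 0.0, -0.0], [-0.0, -0.0, -1.0]]
contact_force: [-0.1, 0.7, 0.5]
opening: 0.682
grip_force: 0.0
149 0.14945279088209418 25 [0.51866444 0.2032992  0.13141466] [0.54188519 0.22166755 0.14857557]
246 0.1514848732607207 42 [0.50763562 0.20428053 0.06138917] [0.53869418 0.22816851 0.14868897]
```

View pics/p2.png

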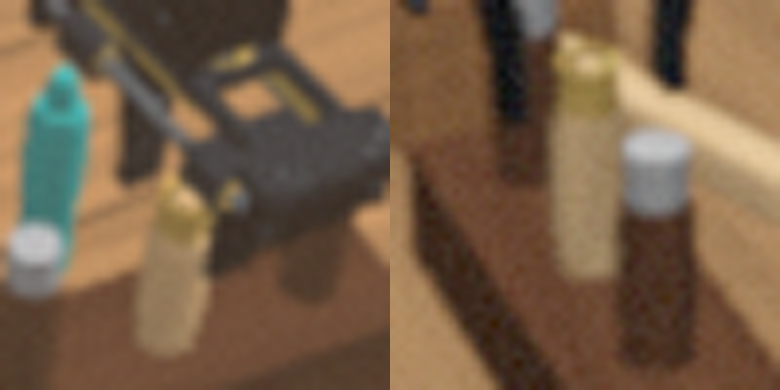

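The ferrule sits on the shoulder: brass from about 0.127 to 0.148, fingers clear. I'll go down to the grip, with the grasp point at about 0.103, and close on the wood.

```bash
python3 -m inch '[{"jaw":6.5,"tx":0,"ty":0,"tz":1.5,"ax":0,"ay":0,"az":0},{"jaw":6.5,"tx":0,"ty":0,"tz":3,"ax":0,"ay":0,"az":0},{"jaw":6.5,"tx":0,"ty":0,"tz":4,"ax":0,"ay":0,"az":0},{"jaw":6,"tx":0,"ty":0,"tz":4.5,"ax":0,"ay":0,"az":0},{"jaw":5,"tx":0,"ty":0,"tz":4.5,"ax":0,"ay":0,"az":0},{"jaw":4,"tx":0,"ty":0,"tz":4.5,"ax":0,"ay":0,"az":0},{"jaw":3,"tx":0,"ty":0,"tz":4.5,"ax":0,"ay":0,"az":0},{"jaw":2,"tx":0,"ty":0,"tz":4.5,"ax":0,"ay":0,"az":0},{"jaw":2,"tx":0,"ty":0,"tz":4.5,"ax":0,"ay":0,"az":0},{"jaw":2,"tx":0,"ty":0,"tz":4.5,"ax":0,"ay":0,"az":0}]'
```

```text
t: 9.55
eef_pos: [0.5309, 0.2186, 0.084]
tcp_rot: [[-0.0, 1.0, 0.001], [1.0, 0.0, 0.0], [0.0, 0.001, -1.0]]
contact_force: [-1.1, -1.1, 3.9]
opening: 0.362
grip_force: 30.0
```

The wood is gripped (31.5 mm, 30 N). Drawing it straight up.

```bash
python3 -m inch '[{"jaw":2,"tx":0,"ty":0,"tz":-1,"ax":0,"ay":0,"az":0},{"jaw":2,"tx":0,"ty":0,"tz":-2.5,"ax":0,"ay":0,"az":0},{"jaw":2,"tx":0,"ty":0,"tz":-4.5,"ax":0,"ay":0,"az":0},{"jaw":2,"tx":0,"ty":0,"tz":-7,"ax":0,"ay":0,"az":0},{"jaw":2,"tx":0,"ty":0,"tz":-9.5,"ax":0,"ay":0,"az":0},{"jaw":2,"tx":0,"ty":0,"tz":-12,"ax":0,"ay":0,"az":0},{"jaw":2,"tx":0,"ty":1,"tz":-14.5,"ax":0,"ay":0,"az":0},{"jaw":2,"tx":0,"ty":2.5,"tz":-17,"ax":0,"ay":0,"az":0},{"jaw":2,"tx":0,"ty":4,"tz":-19.5,"ax":0,"ay":0,"az":0},{"jaw":2,"tx":0,"ty":5.5,"tz":-21,"ax":0,"ay":0,"az":0},{"jaw":2,"tx":0,"ty":6.5,"tz":-22,"ax":0,"ay":0,"az":0},{"jaw":2,"tx":0,"ty":7,"tz":-22,"ax":0,"ay":0,"az":0},{"jaw":2,"tx":0,"ty":7,"tz":-22,"ax":0,"ay":0,"az":0}]'
```

```text
t: 11.18
eef_pos: [0.6003, 0.2184, 0.3035]
tcp_rot: [[0.0, 1.0, -0.001], [1.0, -0.0, -0.0], [-0.0, -0.001, -1.0]]
contact_force: [0.4, 1.0, -1.8]
opening: 0.362
grip_force: 30.0
```

```bash
python3 -m inch '[{"jaw":2,"tx":0,"ty":0,"tz":0,"ax":-0.05,"ay":0,"az":0},{"jaw":2,"tx":0,"ty":0,"tz":0,"ax":-0.11,"ay":0,"az":0},{"jaw":2,"tx":0,"ty":0,"tz":0,"ax":-0.18,"ay":0,"az":0},{"jaw":2,"tx":0,"ty":0,"tz":0,"ax":-0.25,"ay":0,"az":0},{"jaw":2,"tx":0,"ty":0,"tz":0,"ax":-0.32,"ay":0,"az":0},{"jaw":2,"tx":0,"ty":0,"tz":0,"ax":-0.39,"ay":0,"az":0},{"jaw":2,"tx":0,"ty":0,"tz":0,"ax":-0.46,"ay":0,"az":0},{"jaw":2,"tx":0,"ty":0,"tz":0,"ax":-0.53,"ay":0,"az":0},{"jaw":2,"tx":0,"ty":0,"tz":0,"ax":-0.6,"ay":0,"az":0},{"jaw":2,"tx":0,"ty":0,"tz":0,"ax":-0.67,"ay":0,"az":0},{"jaw":2,"tx":0,"ty":0,"tz":0,"ax":-0.73,"ay":0,"az":0},{"jaw":2,"tx":0,"ty":0,"tz":0,"ax":-0.785,"ay":0,"az":0},{"jaw":2,"tx":0,"ty":0,"tz":0,"ax":-0.785,"ay":0,"az":0},{"jaw":2,"tx":0,"ty":0,"tz":0,"ax":-0.785,"ay":0,"az":0},{"jaw":2,"tx":0,"ty":0,"tz":0,"ax":-0.785,"ay":0,"az":0},{"jaw":2,"tx":0,"ty":0,"tz":0,"ax":-0.785,"ay":0,"az":0}]'
python3 - <<'E'
from h import *
s=robot.read_state();print(s["joints"].round(1),s["opening"],s["eef_pos"])
b=[snap(n)for n in("side","scene")];o=[]
for d in b:
    p=np.linalg.inv(d["P"])@np.r_[s["eef_pos"],1];k=np.array(d["intrinsics"])@p[:3];u,v=(k[:2]/k[2]).astype(int)
    c=d["image"][v-35:v+35,u-35:u+35,::-1];o.append(cv2.resize(c,(390,390),interpolation=cv2.INTER_CUBIC))
cv2.imwrite("pics/p3.png",np.hstack(o))
E
```

```text
t: 13.18
eef_pos: [0.6009, 0.2184, 0.3039]
tcp_rot: [[0.0, 0.707, 0.707], [1.0, -0.0, -0.0], [0.0, 0.707, -0.707]]
contact_force: [-0.5, -0.2, -0.9]
opening: 0.36
grip_force: 30.0
[ 20.6 -16.  117.5 -23.9  37.9  34.1] 0.360242191884993 [0.60092864 0.21841078 0.3038761 ]
```

View pics/p3.png

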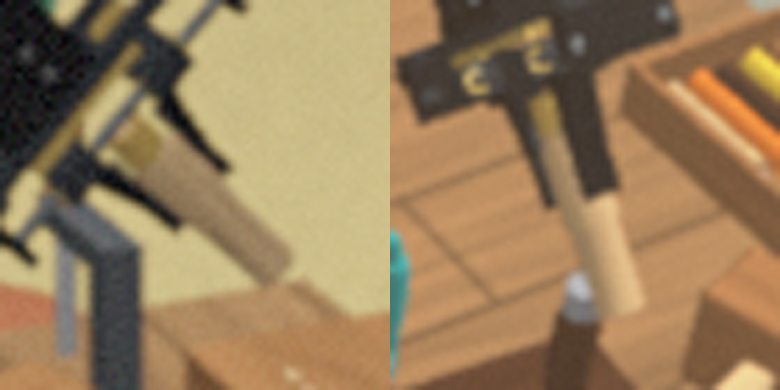

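Both views show the handle leaning 45° between the fingers, the ferrule home at its upper end and the foot about 25 cm up. Handing in.

```bash
python3 -c "
from plant import robot
print(robot.hand_in())"
```

```text
the job is handed in; nothing more can be done
None
```

I handed the job in after about 13 s on the robot's clock. The brass ferrule is on the shoulder, and the gripper holds the handle by its wood, still and leaning 45° with the ferrule end up and the foot about 25 cm above the bench. `hand_in()` returned no verdict. I steered clear of the other pieces but took no final measurement of where they stand.

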